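# Seat a laser head in its cradle and clamp it with the T-handle screw

### The job

The blue laser head lies in its cradle but is not fully home: slide it along, gently, until its beam end rests against the end stop. Then wind the T-handle screw clockwise, changing ends every half turn because the camera post bars a full swing, until it clamps the laser head; tighten it to about 0.5 N m, not much more, so as not to bend the housing, and let go. Do not knock the camera or its post, and leave the other things where they are.

Things in the scene. Friction and masses are not known exactly. Their poses are not given: they have to be found in the camera images.
- clamp: Fixed clamp: grey base plate (x -85 to +155, y -103 to +103, 12 mm thick) with a steel cradle (x -33 to +33, y -80 to +70): floor at z = 37 mm, side rails up to z = 57 mm and 43 mm apart, in which the laser head lies with its axis at z = 57 mm. Origin on the table top under the screw's axis; z up; y along the cradle to the end stop; x towards the camera post.
- yoke_top (a point): Middle of the top of the aluminium yoke that bridges the cradle and in which the screw runs, on the screw's axis, 118 mm above the table. The yoke measures 88 mm along x and 30 mm along y; a brass bush stands 8 mm above this point. Axes as those of the clamp.
- stop: Aluminium end stop at the +y end of the cradle, 60 mm wide, 10 mm thick, top at z = 84 mm, with a dark beam hole. Origin on the laser's axis in the face that the laser is to meet; axes as those of the clamp (the face looks to -y). It is delicate: 40 N against it is too much.
- laser: Laser head, a square blue housing 40 x 40 x 180 mm, 0.6 to 0.9 kg, loose in the cradle with 1.5 mm play a side. Origin at its middle; y along it to the beam end (silver, yellow band); the rear end is black and flat. It starts 14 to 38 mm short of the stop, slides with 3 to 7 N of drag and stays where it is left. When home its rear end stands 30 mm out of the cradle.
- screw: T-handle screw, upright. Origin on its axis at bar height; z up, x along the bar (8 mm rod) to the red ball. Clockwise from above drives it down, 6 mm a turn. Its round brass foot starts 3 to 5 mm above the laser head: half a turn to nearly a full turn until it bears; exactly where can only be felt. Then up to a quarter turn more makes it tight.
- red_ball (a point): Centre of the red 22 mm ball at one end of the bar, 58 mm from the screw's axis. Until the foot bears the screw runs lightly (0.05 N m, 1 N at a ball); then the torque needed to turn it rises steadily, by about 0.5 N m in 60 degrees. The screw holds itself, so a hand at rest feels less than one that turns it.
- yellow_ball (a point): Centre of the yellow 22 mm ball at the other end of the bar, 58 mm from the screw's axis. 0.5 N m is 8.6 N square to the bar at a ball. Below about 0.3 N m (5 N) the laser is still loose; above about 0.8 N m (14 N) its housing bends. A hard pinch on a ball adds some drag of its own when the ball turns in the fingers.
- camera: Alignment camera, a black 36 x 44 x 36 mm box with a lens, on a 12.7 mm steel post fixed to the base plate on the +x side of the screw. Origin at the post's foot, on the plate, 126 mm from the screw's axis; its top is 242 mm above the table. The bar swings clear of it, but a gripper that carries a ball round past it strikes it. Not to be touched.
- cap: Bystander: red plastic dust cap, 30 mm diameter, 14 mm high, on the base plate. Origin under its middle.
- hexkey: Bystander: L-shaped hex key, 90 mm long, 6 mm thick, on the table. Origin under the middle of its long arm.
- lensmount: Bystander: round black lens mount on a post and a 45 x 60 mm foot, 125 mm high. Origin under its foot.
- wipes_bottle: Bystander: white bottle, 52 mm diameter, 130 mm high. Origin under its middle.
- screwtray: Bystander: blue tray of screws, 100 x 140 x 25 mm. Origin under its middle.
- powerhead: Bystander: black power sensor disc, 60 mm diameter, 22 mm high. Origin under its middle.
- postholder: Bystander: black post holder, 60 mm high, on a 50 x 75 mm foot. Origin under its middle.
- balldriver: Bystander: screwdriver with a red handle, 190 mm long, lying. Origin under its middle.
Things that resemble listed ones, but are neither listed nor needed, are in the scene too. What is shaped like the laser but orange or pink is not meant.

How it is judged (in metres and radians):
On the way, in this order (a step that is already met when the one before it is completed fails the run):
1. the laser head is home: its beam end within 2 mm of the end stop, the screw not yet bearing on it (y of laser in the frame of stop above -0.092 m and contact force between screw and laser below 5 N), for 0.2 s.
2. the screw clamps the laser head with more than 25 N (about 0.3 N m at the handle) (contact force between screw and laser above 25 N), for 0.2 s.
At the end, for the whole second after the job is handed in: The laser head lies in the cradle with its beam end within 2 mm of the end stop, the screw presses on it with 25 to 115 N (about 0.3 to 0.8 N m at the handle), and the handle is at rest (contact force between screw and laser between 25 and 115 N and y of laser in the frame of stop above -0.092 m and angle between the y axis of laser and the y axis of clamp, either way round below 0.05 rad and angular speed of screw below 0.1 rad/s); the robot touches nothing.
It fails at once if the housing is bent: the screw presses on the laser head with more than 115 N (about 0.8 N m) (contact force between screw and laser above 115 N).
It fails at once if the laser head is pushed against the end stop with more than 40 N (contact force between laser and stop above 40 N).
It fails at once if the camera or its post is struck with more than 5 N (contact force between any of the fingers, the arm and camera above 5 N).
It fails at once if a bystander is moved by more than 15 mm (distance of any of cap, hexkey, lensmount, wipes_bottle, screwtray, powerhead, postholder, balldriver from where it was at the start of the episode above 0.015 m).
It also fails if it takes over 72 s, if anything falls off the work surface, if the arm or the gripper's body presses on something with over 40 N, if the wrist force passes 120 N, or if a joint passes its speed limit or range.

### The arm

A 6-joint arm with a two-finger parallel gripper is mounted at the origin on the work surface. World frame = base frame: x ahead of the robot, y to its left, z up, the work surface at z = 0. Lengths are in mm, angles in rad, forces in N, time in s.
With the tool pointing down it reaches from about 300 to 775 mm from the base axis. Payload 14.6 kg.
Tool frame: the origin (TCP) lies at the very end of the fingers, on their centre line; the grasp point (between the pads) lies 19 mm behind it; z points along the fingers, y is the line along which they close (so a half turn about z gives the same grasp; the last joint's range is limited). The gripper opens to 94 mm and grips with 3 to 60 N. Pads are 16 mm wide; open, the fingers measure 119 mm over their backs; the gripper's body (75 mm by 177 mm) begins 78 mm behind the grasp point.
Start: joints at [1.147, 0.3, 1.521, -0, 1.321, -0.067], TCP at [192.099, 515.351, 205.446] pointing down, gripper open.
Joint ranges: [-3.03, 3.03], [-0.79, 2.21], [0.23, 2.52], [-1.04, 4.18], [0, 3.07], [-2.55, 2.55]. Speed limits (rad/s): [2.22, 2.22, 2.57, 3.14, 3.14, 3.14].

### API

Orientations are given as [roll, pitch, yaw] about the fixed x, y, z axes, in that order (R = Rz(yaw) Ry(pitch) Rx(roll)).
In Python, from cell import manip, eyes, ticket gives the robot as it stands. The module is installed in compiled form; this text tells all that it offers.
- The arm moves only by the tool arm_command, never from a script. Its argument "plan" is a list of rows, each a list of 5 numbers: the opening, from -1 (shut) to 1 (fully open), then the shift along the tool's x, y, z in m, then the turn about the tool's z in rad. In form: [[jaw, dx, dy, dz, roll], ...]. A call has 1 to 20 rows; each row shifts and turns the commanded pose from where the row before left it, along the tool's axes as they then stand; what a row does not reach is not made up. A row lasts 1/8 s, in which the tool goes at most 62.5 mm and 10.7 degrees, less where a joint would pass 70% of its speed; a pose out of reach is approached as far as the arm can. A call is refused whole if a number of a shift passes 0.0625 or a number of a turn 0.188, either way. A call with a gripper value outside its range is refused whole. The fingers move at their own pace and stop on an object; "newtons" is the grip in N (left out, the last holds). Time passes only in rows, so rows that do not move let the fingers close. It gives the time, the measured TCP pose, the force, the opening and the grip force at its end, in the units of the state.
- manip.read_state(): the state, without advancing time (a new reading comes with each control period).
- eyes.camera(name): name is "side" or "top" or "wrist"; returns a dict with "img" (480x640x3 uint8, blue, green, red), "z_map" (480x640 float32, mm along the optical axis (not along the pixel's ray), 0 where there is no reading), "fx", "fy", "cx", "cy" (pixels), "dist" ([k1, k2, p1, p2, k3] as OpenCV has them; the pictures are not rectified), "eye" and "orientation" of the camera in the world. Camera axes: x right, y down, z forward; pixel columns grow to the right and rows downward; lengths in mm; the calibration is good to about 2 mm. A picture is of the moment at which its call begins.
- ticket.sign_off(): hands the job in; it is judged then, once.
The state is a dict: "clock": time; "joints": joint angles; "qd": joint speeds; "effort": joint torques, N m; "eef_pos": TCP position; "eef_rot": TCP orientation; "wrist_force": force on the tool from outside, world axes, zero at the start; "moment": the same for the moment, N m; "finger_gap": finger opening in mm; "finger_force": force on a finger pad.
Only numpy, scipy, OpenCV 4.12 (cv2) and the standard library are available. Lean on these libraries where they do the work, as an engineer would, in place of code of your own. Each camera call takes 0.05 s, during which the arm holds its last target. There are 200 camera calls.

## Working session

There is one attempt and no reset: what is moved stays moved. The work goes in short steps, Python scripts to look and compute and a tool call to move; the robot and the scene stay as the last step left them, time stands still between calls to the robot, and variables do not carry over. Pictures are saved under pics/ and viewed, at most 10 in all, crops included, and the job is handed in when it is done.

Besides the shell and the picture viewer there is one more tool, called as name([rows], argument=value, ...), one row to a line, values as JSON. arm_command: Moves the arm, as the interface text tells. Its arguments: {"type":"object","properties":{"plan":{"type":"array"},"newtons":{"type":"number"}},"required":["plan"]}

```bash
mkdir -p pics; cat > h.py <<'E'
import numpy as np, cv2
from cell import manip, eyes, ticket
from scipy.spatial.transform import Rotation as R
def cam(n):
    c=eyes.camera(n); return c
def rot(c):
    o=np.array(c["orientation"],float)
    return o if o.shape==(3,3) else R.from_euler('xyz',o).as_matrix()
def px(c,u,v,z=None,plane=None):
    K=np.array([[c["fx"],0,c["cx"]],[0,c["fy"],c["cy"]],[0,0,1]])
    p=cv2.undistortPoints(np.array([[[u,v]]],float),K,np.array(c["dist"],float))[0,0]
    d=rot(c)@np.array([p[0],p[1],1]); e=np.array(c["eye"],float)
    if plane is not None: return e+d*(plane-e[2])/d[2]
    if z is None: z=np.median([x for x in c["z_map"][int(v)-1:int(v)+2,int(u)-1:int(u)+2].ravel() if x>0])
    return e+d*z
E
python3 - <<'E'
from h import *
import pickle
s=manip.read_state(); print(s)
for n in("top","side"):
    c=cam(n); cv2.imwrite(f"pics/{n}0.png",c["img"]); pickle.dump(c,open(n+"0.pkl","wb")); print(n,c["eye"],c["orientation"],c["fx"])
E
```

```text
{'clock': 0.0, 'joints': array([ 1.14742024e+00,  3.00465457e-01,  1.52157489e+00, -3.22713343e-05,
        1.32071269e+00, -6.65851521e-02]), 'qd': array([-0.00097453,  0.00039657, -0.00179066,  0.00032473, -0.00057418,
        0.00103752]), 'effort': array([-2.06651610e-03, -5.31797755e+01, -3.52733588e+01,  7.07633444e-02,
        2.43535376e-02, -1.34539955e-04]), 'eef_pos': array([191.99213618, 515.11957529, 204.89204941]), 'eef_rot': array([-3.14043276e+00, -4.60181814e-05,  2.78480970e+00]), 'wrist_force': array([-0.4048774 ,  0.68931614, -0.23350059]), 'moment': array([ 0.00333446, -0.00410423, -0.01755598]), 'finger_force': 0.0, 'finger_gap': 93.83542029941668}
top [ 336.01750594   13.85911712 1451.70173311] [-2.96030294  0.0040214  -1.55845026] 599.6433477785619
side [ 198.66197363 -462.20820613  836.21098891] [-2.44801976  0.00783013 -0.69589265] 439.0889532150694
```

View pics/top0.png

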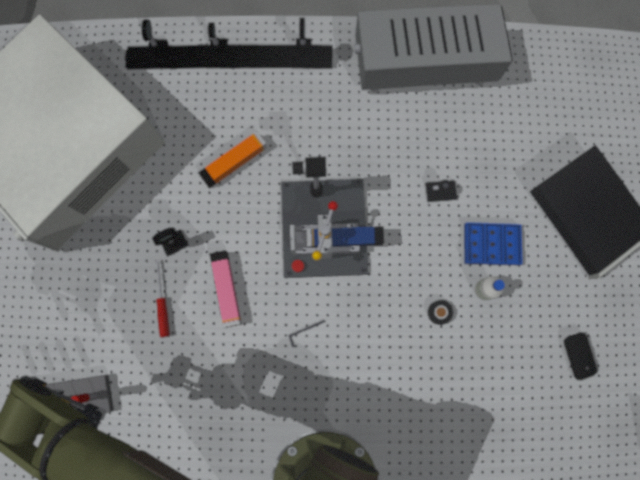

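View pics/side0.png

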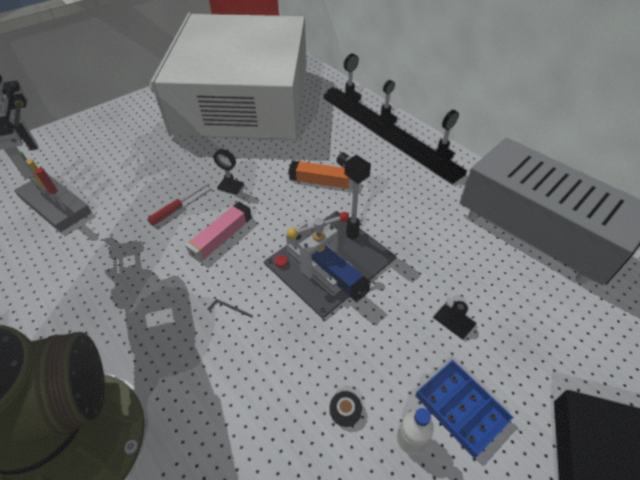

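The clamp is at about (325,228) in the top view. The blue laser's rear is at (380,236), with the red ball at (333,205), the yellow ball at (317,255) and the camera and post at (316,167–190). The pink (225,288) and orange (232,160) boxes are decoys: the blue one lies in the cradle. Next is an enlarged crop to confirm this.

```bash
python3 - <<'E'
from h import *
import pickle
c=pickle.load(open("top0.pkl","rb"))
cv2.imwrite("pics/crop1.png",cv2.resize(c["img"][165:285,270:410],None,fx=5,fy=5,interpolation=cv2.INTER_CUBIC)[:600])
for n,u,v in[("red",333,205),("yel",317,255),("rear",382,236),("lasmid",360,236),("camtop",316,166),("cap",298,266)]: print(n,px(c,u,v).round(1))
for u,v in[(283,182),(365,180),(369,274),(286,277)]: print(px(c,u,v,plane=12).round(1))
E
```

```text
red [633.1  -8.5 167.8]
yel [522.1  25.2 166.4]
rear [ 581.3 -124.9   77.7]
lasmid [581.2 -73.7  75. ]
camtop [699.9  29.1 241. ]
cap [515.2  71.6  26. ]
[726.5 113.4  12. ]
[734.  -90.3  12. ]
[499.5 -99.6  12. ]
[489.9 100.7  12. ]
```

View pics/crop1.png

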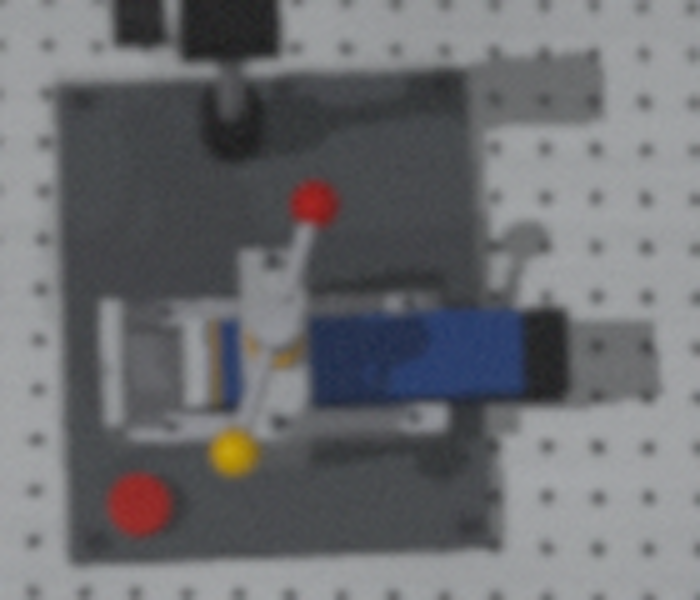

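Blue laser confirmed in the cradle: beam end at crop (185–215,360), stop at (112,360), so the gap is about 28 mm. The camera post's foot is at crop (232,130). The screw axis comes out at about (577.5,7) and the clamp yaw at about 0.042. I'll move behind the laser's rear end with the jaws shut.

arm_command([
  [-1, 0, 0, 0, 0.168],
  [-1, 0, 0, 0, 0.168],
  [-1, 0, 0, 0, 0.168],
  [-1, 0, 0, 0, 0.168],
  [-1, 0, 0, 0, 0.168],
  [-1, 0, 0, 0, 0.168],
  [-1, 0, 0, 0, 0.168],
  [-1, -0.054, 0.028, 0, 0],
  [-1, -0.054, 0.028, 0, 0],
  [-1, -0.054, 0.028, 0, 0],
  [-1, -0.054, 0.028, 0, 0],
  [-1, -0.054, 0.028, 0, 0],
  [-1, -0.054, 0.028, 0, 0],
  [-1, -0.054, 0.028, 0, 0],
  [-1, -0.054, 0.028, 0, 0],
  [-1, -0.054, 0.028, 0, 0],
  [-1, -0.054, 0.028, 0, 0],
  [-1, -0.054, 0.028, 0, 0],
  [-1, -0.054, 0.028, 0, 0],
  [-1, -0.054, 0.028, 0, 0],
], newtons=20)

```text
clock: 2.6
eef_pos: [583.1, -174.2, 205.1]
eef_rot: [-3.141, -0.0, 1.609]
wrist_force: [1.3, 0.6, -0.2]
finger_gap: 0.2
finger_force: 0.0
```

```bash
python3 - <<'E'
from h import *
print(manip.read_state())
import pickle
c=pickle.load(open("top0.pkl","rb"))
print(px(c,383.4,236,plane=77),px(c,312,237,plane=77),px(c,294,237,plane=84),px(c,332.8,205.8,plane=157),px(c,316.8,255.8,plane=157))
E
```

```text
{'clock': 2.6, 'joints': array([-3.50534594e-01,  4.32084823e-01,  1.34262383e+00,  1.54429835e-05,
        1.36730480e+00, -3.88378402e-01]), 'qd': array([-0.55233032,  0.76645149, -1.05543944,  0.00206893,  0.27969728,
       -0.55166734]), 'effort': array([  1.69709489, -66.91388369, -28.3546418 ,  -0.08377208,
        -0.51977014,   1.06982242]), 'eef_pos': array([ 583.10147152, -174.22784092,  205.10644846]), 'eef_rot': array([-3.14120892e+00, -1.73350435e-04,  1.60863698e+00]), 'wrist_force': array([ 1.29938658,  0.6090189 , -0.18744104]), 'moment': array([-0.02888686,  0.05751448,  0.00669849]), 'finger_force': 0.0, 'finger_gap': 0.22482410690548932}
[ 581.48172893 -128.24865666   77.        ] [577.19754116  38.18557024  77.        ] [575.48111692  79.76820314  84.        ] [633.81834788  -8.26487905 157.        ] [521.67162104  25.7095996  157.        ]
```

arm_command([
  [-1, 0, 0, 0.05, 0],
  [-1, 0, 0, 0.05, 0],
  [-1, 0, 0, 0.055, 0],
  [-1, 0, 0, 0, 0],
  [-1, 0.01, 0, 0, 0],
  [-1, 0.01, 0, 0, 0],
  [-1, 0.008, 0, 0, 0],
  [-1, 0.004, 0, 0, 0],
  [-1, 0.004, 0, 0, 0],
  [-1, 0.004, 0, 0, 0],
  [-1, 0.004, 0, 0, 0],
  [-1, 0.004, 0, 0, 0],
  [-1, 0, 0, 0, 0],
])

```text
clock: 4.22
eef_pos: [581.0, -124.7, 50.9]
eef_rot: [3.141, 0.001, 1.609]
wrist_force: [0.6, -3.2, 2.4]
finger_gap: 0.6
finger_force: 1.8
```

arm_command([
  [-1, 0.002, 0, 0, 0],
  [-1, 0.002, 0, 0, 0],
  [-1, 0.002, 0, 0, 0],
  [-1, 0.002, 0, 0, 0],
])

```text
clock: 4.72
eef_pos: [580.6, -117.1, 50.9]
eef_rot: [3.141, 0.001, 1.608]
wrist_force: [-0.1, -6.7, 4.6]
finger_gap: 0.1
finger_force: 3.3
```

```bash
python3 - <<'E'
from h import *
import pickle
c=cam("top")
cv2.imwrite("pics/crop2.png",cv2.resize(c["img"][165:285,270:410],None,fx=5,fy=5,interpolation=cv2.INTER_CUBIC)[:600])
pickle.dump(c,open("top1.pkl","wb"))
E
```

```text
(no output)
```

View pics/crop2.png

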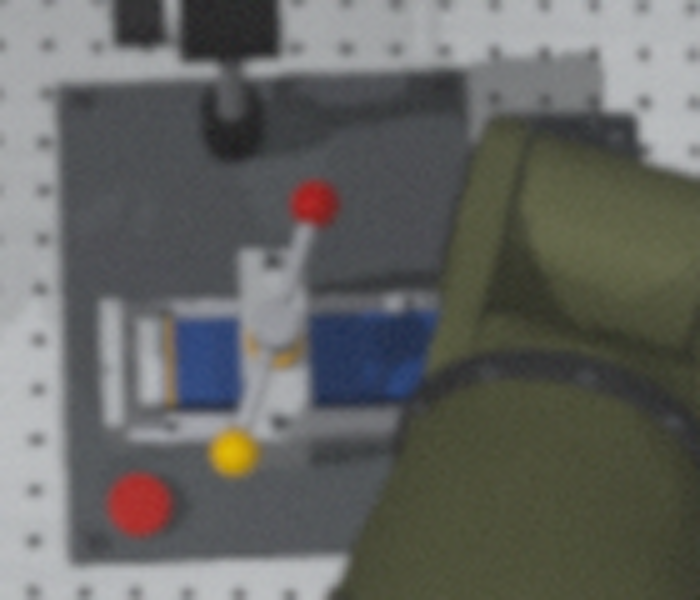

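The laser's beam end is now at crop (137,360) and the stop's inner face at about (123,360), so roughly 6 mm remain. The drag is 6.7 N.

arm_command([
  [-1, 0.0015, 0, 0, 0],
  [-1, 0.0015, 0, 0, 0],
  [-1, 0.001, 0, 0, 0],
])

```text
clock: 5.15
eef_pos: [580.5, -113.1, 50.9]
eef_rot: [3.141, 0.001, 1.608]
wrist_force: [0.3, -6.7, 4.2]
finger_gap: 0.1
finger_force: 3.3
```

arm_command([
  [-1, 0.001, 0, 0, 0],
])

```text
clock: 5.28
eef_pos: [580.4, -112.1, 50.9]
eef_rot: [3.141, 0.001, 1.608]
wrist_force: [-0.8, -6.2, 3.6]
finger_gap: 0.2
finger_force: 3.3
```

arm_command([
  [-1, 0.0007, 0, 0, 0],
])

```text
clock: 5.4
eef_pos: [580.4, -111.4, 50.9]
eef_rot: [3.141, 0.001, 1.608]
wrist_force: [-0.7, -6.0, 4.6]
finger_gap: 0.6
finger_force: 3.3
```

arm_command([
  [-1, 0.0007, 0, 0, 0],
])

```text
clock: 5.52
eef_pos: [580.4, -110.8, 50.9]
eef_rot: [3.141, 0.001, 1.608]
wrist_force: [-1.3, -6.2, 4.9]
finger_gap: 0.6
finger_force: 3.3
```

arm_command([
  [-1, 0.0007, 0, 0, 0],
])

```text
clock: 5.65
eef_pos: [580.4, -110.2, 50.9]
eef_rot: [3.141, 0.001, 1.609]
wrist_force: [-1.2, -10.9, 2.9]
finger_gap: 0.6
finger_force: 5.5
```

arm_command([
  [-1, 0.0005, 0, 0, 0],
])

```text
clock: 5.78
eef_pos: [580.4, -110.2, 50.9]
eef_rot: [3.141, 0.002, 1.608]
wrist_force: [0.2, -13.2, 4.2]
finger_gap: 0.5
finger_force: 6.6
```

arm_command([
  [-1, 0, 0, 0, 0],
  [-1, -0.005, 0, 0, 0],
  [-1, -0.03, 0, 0, 0],
  [-1, -0.02, 0, 0, 0],
  [-1, 0, 0, -0.05, 0],
  [-1, 0, 0, -0.055, 0],
  [-1, 0, 0, -0.055, 0],
  [0.1, 0, 0, 0, -0.155],
  [0.1, 0, 0, 0, -0.155],
  [0.1, 0, 0, 0, -0.155],
  [0.1, 0, 0, 0, -0.155],
  [0.1, 0, 0, 0, -0.155],
  [0.1, 0, 0, 0, -0.155],
  [0.1, 0, 0, 0, -0.155],
  [0.1, 0, 0, 0, -0.155],
  [0.1, 0, 0.04, 0, 0],
  [0.1, 0, 0.04, 0, 0],
  [0.1, 0, 0.04, 0, 0],
  [0.1, 0, 0.04, 0, 0],
  [0.1, 0, 0, 0, 0],
])

```text
clock: 8.28
eef_pos: [628.6, -8.3, 209.9]
eef_rot: [3.141, -0.001, 2.852]
wrist_force: [0.5, -0.7, 0.5]
finger_gap: 51.5
finger_force: 0.0
```

```bash
python3 - <<'E'
from h import *
import pickle
c=cam("wrist"); cv2.imwrite("pics/w1.png",c["img"]); pickle.dump(c,open("w1.pkl","wb"))
for n in("top","side"): 
    d=cam(n);pickle.dump(d,open(n+"2.pkl","wb"))
    if n=="side": cv2.imwrite("pics/s2.png",cv2.resize(d["img"][130:330,240:440],None,fx=3,fy=3,interpolation=cv2.INTER_CUBIC))
h=cv2.cvtColor(c["img"],cv2.COLOR_BGR2HSV)
for n,m in(("red",((h[...,0]<6)|(h[...,0]>174))&(h[...,1]>150)&(h[...,2]>80)),("yel",(h[...,0]>18)&(h[...,0]<33)&(h[...,1]>150))):
    k,l,s,ce=cv2.connectedComponentsWithStats(m.astype(np.uint8))
    for i in range(1,k):
        if s[i,4]>200: print(n,s[i],ce[i],px(c,*ce[i]))
print(manip.read_state()["eef_pos"],c["eye"])
E
```

```text
red [357  52  32  33 837] [372.39187575  68.13739546] [515.86138273  73.38302307  26.02794627]
red [310 240  33  31 836] [325.85885167 254.87559809] [630.84361913  -6.01992184 167.21961894]
yel [ 309   43   37   38 1119] [327.21983914  61.59517426] [524.15998824  26.27595308 167.70776031]
[628.16369404 -11.28562909 210.23582113] [563.67589077  11.68163227 389.25597384]
```

View pics/w1.png

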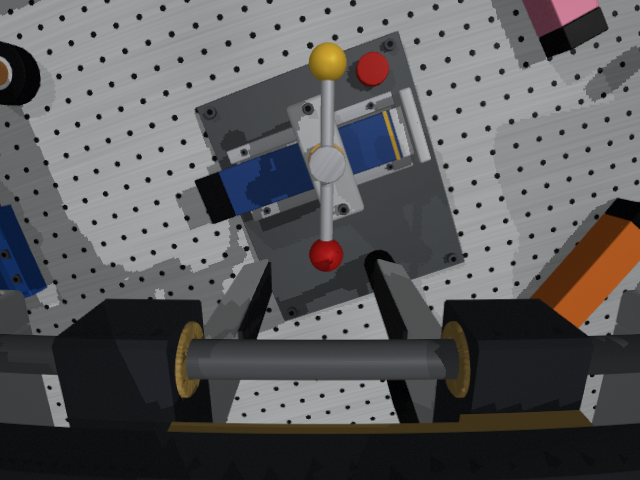

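Wrist view: red ball at (326,255), yellow at (327,62). The laser's band is against the stop at (395,135). The jaws straddle the red ball's line, so I'll descend and grip lightly.

arm_command([
  [0.1, -0.004, 0.005, 0, 0],
  [0.1, 0, 0, 0.03, 0],
  [0.1, 0, 0, 0.03, 0],
  [0.1, 0, 0, 0, 0],
  [-0.6, 0, 0, 0, 0],
  [-0.6, 0, 0, 0, 0],
  [-0.6, 0, 0, 0, 0],
], newtons=5)

```text
clock: 9.3
eef_pos: [633.9, -7.0, 151.3]
eef_rot: [3.141, 0.001, 2.849]
wrist_force: [0.5, 0.2, -0.2]
finger_gap: 25.8
finger_force: 0.0
```

```bash
cat > f.py <<'E'
from h import *
import sys
s=manip.read_state(); e=s["eef_pos"]; C=np.array([578,9.5]); r=e[:2]-C; y=s["eef_rot"][2]
f=s["wrist_force"]; rd=r/np.linalg.norm(r); t=np.array([-rd[1],rd[0]])
print(e,"r",np.hypot(*r),"theta",np.degrees(np.arctan2(r[1],r[0])),"yaw",np.degrees(y),"Ftan(ccw)",f[:2]@t,"Frad",f[:2]@rd,f[2],"mz",s["moment"],s["finger_gap"],s["finger_force"],s["joints"][5])
E
python3 f.py
```

```text
[633.91423357  -6.96087198 151.32244552] r 58.286892365141085 theta -16.40416629152142 yaw 163.22181357298564 Ftan(ccw) 0.3291026220849195 Frad 0.41775544197310893 -0.19452420703425144 mz [-0.02636369 -0.0001615  -0.02005905] 25.75684792573911 0.0 -1.346682959075315
```

arm_command([
  [-0.6, 0, 0, 0, 0],
  [-0.6, 0, 0, 0, 0],
  [-0.6, 0.0007, -0.0092, 0.00015, 0.16],
  [-0.6, 0.0007, -0.0092, 0.00015, 0.16],
  [-0.6, 0.0007, -0.0092, 0.00015, 0.16],
])

```text
clock: 9.93
eef_pos: [620.0, -30.8, 150.5]
eef_rot: [3.141, 0.001, 2.364]
wrist_force: [-0.4, 1.4, 2.7]
finger_gap: 21.3
finger_force: 5.0
```

```bash
python3 f.py
```

```text
[620.01993861 -30.76717757 150.52283881] r 58.198976194016126 theta -43.77975276262268 yaw 135.4225169275421 Ftan(ccw) 0.7568792802297246 Frad -1.2704531380071906 2.7123170313684053 mz [ 0.25111619  0.05451207 -0.06652397] 21.252288758355988 4.9981145560741425 -0.9014868558806242
```

arm_command([
  [-0.6, 0.0007, -0.0092, 0.00015, 0.16],
  [-0.6, 0.0007, -0.0092, 0.00015, 0.16],
  [-0.6, 0.0007, -0.0092, 0.00015, 0.16],
  [-0.6, 0.0007, -0.0092, 0.00015, 0.16],
  [-0.6, 0.0007, -0.0092, 0.00015, 0.16],
  [-0.6, 0.0007, -0.0092, 0.00015, 0.16],
  [-0.6, 0.0007, -0.0092, 0.00015, 0.16],
  [-0.6, 0.0007, -0.0092, 0.00015, 0.16],
  [-0.6, 0.0007, -0.0092, 0.00015, 0.16],
  [-0.6, 0.0007, -0.0092, 0.00015, 0.16],
  [-0.6, 0.0007, -0.0092, 0.00015, 0.16],
  [-0.6, 0.0007, -0.0092, 0.00015, 0.16],
  [-0.6, 0.0007, -0.0092, 0.00015, 0.16],
  [-0.6, 0.0007, -0.0092, 0.00015, 0.16],
])

```text
clock: 11.68
eef_pos: [520.9, 1.9, 148.3]
eef_rot: [3.141, -0.0, 0.123]
wrist_force: [0.1, -0.8, 4.1]
finger_gap: 21.1
finger_force: 5.0
```

```bash
python3 f.py
```

```text
[520.87044238   1.92069576 148.29153443] r 57.63013279625066 theta -172.44277531112718 yaw 7.067996109647187 Ftan(ccw) 0.7942060748344459 Frad -0.0073714378777395935 4.092863567138112 mz [-0.31276589  0.30090511 -0.00897441] 21.07071189972786 4.997708201408386 1.3812012052059779
```

arm_command([
  [-0.6, 0.0007, -0.0092, 0.00015, 0.16],
  [-0.6, 0.0007, -0.0092, 0.00015, 0.16],
  [-0.6, 0.0007, -0.0092, 0.00015, 0.16],
  [-0.6, 0.0007, -0.0092, 0.00015, 0.16],
])

```text
clock: 12.18
eef_pos: [527.8, 37.8, 147.7]
eef_rot: [3.142, -0.0, -0.516]
wrist_force: [-0.6, -1.8, 4.1]
finger_gap: 21.3
finger_force: 5.0
```

```bash
python3 f.py
```

```text
[527.82688546  37.84547213 147.72014034] r 57.62644543437924 theta 150.535575250912 yaw -29.59257900240189 Ftan(ccw) 1.8531379259977605 Frad -0.30752895259799784 4.070173313321243 mz [-0.25764742  0.24614725 -0.06159266] 21.29240177476295 4.997416064143181 2.0897517159438013
```

arm_command([
  [-0.6, 0.0003, -0.0058, 0.0001, 0.1],
  [-0.6, 0.0003, -0.0058, 0.0001, 0.1],
])

```text
clock: 12.42
eef_pos: [534.5, 47.3, 147.5]
eef_rot: [-3.142, -0.0, -0.714]
wrist_force: [-2.0, 0.5, 4.4]
finger_gap: 21.8
finger_force: 5.0
```

```bash
python3 f.py
```

```text
[534.53974309  47.30540317 147.4939424 ] r 57.602451674154445 theta 138.98049837351797 yaw -40.936304626064675 Ftan(ccw) 0.9181898830645432 Frad 1.8478133098181484 4.369243939456809 mz [-0.11387775  0.45876568 -0.04281231] 21.840480945579404 4.999101608991623 2.3052697417794428
```

arm_command([
  [-0.6, 0.0003, -0.0058, 0.0001, 0.1],
  [-0.6, 0.0003, -0.0058, 0.0001, 0.1],
])

```text
clock: 12.68
eef_pos: [543.0, 55.3, 147.3]
eef_rot: [-3.141, 0.0, -0.914]
wrist_force: [-2.5, -1.6, 5.5]
finger_gap: 21.7
finger_force: 5.0
```

```bash
python3 f.py
```

```text
[542.97963796  55.26622446 147.30290175] r 57.62788438731344 theta 127.42325382550439 yaw -52.39575632287309 Ftan(ccw) 2.956243090570828 Frad 0.1848584211323097 5.451452293666281 mz [-0.11681827  0.6031171  -0.07256937] 21.686316171032725 4.998960793018341 2.519522141126153
```

arm_command([
  [-0.3, 0, 0, 0, 0],
  [-0.3, 0, 0, 0, 0],
  [-0.3, 0, 0, -0.03, 0],
  [-0.3, 0, 0, -0.04, 0],
  [-0.3, 0, 0, 0, -0.185],
  [-0.3, 0, 0, 0, -0.185],
  [-0.3, 0, 0, 0, -0.185],
  [-0.3, 0, 0, 0, -0.185],
  [-0.3, 0, 0, 0, -0.185],
  [-0.3, 0, 0, 0, -0.185],
  [-0.3, 0, 0, 0, -0.185],
  [-0.3, 0, 0, 0, -0.185],
  [-0.3, 0, 0, 0, -0.185],
  [-0.3, 0, 0, 0, -0.185],
  [-0.3, 0, 0, 0, -0.185],
  [-0.3, 0, 0, 0, -0.185],
  [-0.3, 0, 0, 0, -0.185],
  [-0.3, 0, 0, 0, -0.185],
  [-0.3, 0, 0, 0, -0.185],
  [-0.3, 0, 0, 0, -0.185],
])

```text
clock: 15.18
eef_pos: [542.8, 54.9, 216.8]
eef_rot: [-3.141, -0.0, 2.057]
wrist_force: [0.0, 0.8, -0.2]
finger_gap: 33.0
finger_force: 0.0
```

arm_command([
  [-0.3, 0, 0, 0, -0.18],
  [-0.3, -0.058, 0, 0, 0],
  [-0.3, -0.058, 0, 0, 0],
  [-0.3, 0, 0, 0, 0],
])

```text
clock: 15.68
eef_pos: [614.7, -39.7, 215.6]
eef_rot: [-3.14, -0.001, 2.227]
wrist_force: [-0.6, 0.2, -0.8]
finger_gap: 32.7
finger_force: 0.0
```

```bash
python3 f.py; python3 - <<'E'
from h import *
c=cam("wrist"); cv2.imwrite("pics/w2.png",c["img"])
h=cv2.cvtColor(c["img"],cv2.COLOR_BGR2HSV)
for n,m in(("red",((h[...,0]<6)|(h[...,0]>174))&(h[...,1]>150)&(h[...,2]>80)),("yel",(h[...,0]>18)&(h[...,0]<33)&(h[...,1]>150))):
    k,l,s,ce=cv2.connectedComponentsWithStats(m.astype(np.uint8))
    for i in range(1,k):
        if s[i,4]>200:
            p=px(c,*ce[i]); d=p-np.array(c["eye"]); print(n,s[i],ce[i],p+11*d/np.linalg.norm(d))
E
```

```text
[614.65669901 -39.65893294 215.62412057] r 61.3214014016753 theta -53.28894293312053 yaw 127.60195528564981 Ftan(ccw) -0.3098451429539404 Frad -0.5139596571287023 -0.7549219485091155 mz [-0.00236441  0.03849881 -0.01439597] 32.702928551562664 0.0 -0.7799717845930862
red [ 297   32   47   37 1379] [319.9311095   49.56562727] [539.90341462  55.400201   153.16263079]
yel [307 224  33  32 813] [323.24846248 239.45756458] [613.41595189 -36.56391277 152.91735511]
```

View pics/w2.png

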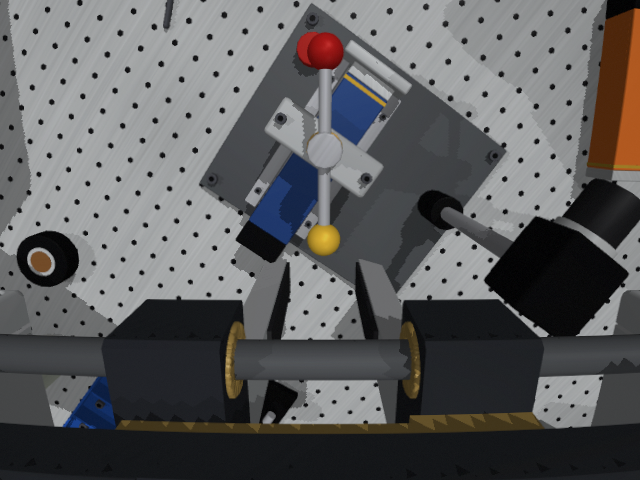

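Yellow ball at (323,240), red at (326,50), beam end against the stop, camera body at (560,275) on the right. I'll turn the gripper 0.45 rad away from the camera before descending, then unwind that early in the stroke.

arm_command([
  [-0.3, 0.003, 0.001, 0, 0],
  [-0.3, 0, 0, 0, -0.15],
  [-0.3, 0, 0, 0, -0.15],
  [-0.3, 0, 0, 0, -0.15],
  [-0.3, 0, 0, 0.025, 0],
  [-0.3, 0, 0, 0.025, 0],
  [-0.3, 0, 0, 0.015, 0],
  [-0.3, 0, 0, 0, 0],
  [-0.6, 0, 0, 0, 0],
  [-0.6, 0, 0, 0, 0],
], newtons=6)

```text
clock: 16.98
eef_pos: [613.2, -33.9, 153.0]
eef_rot: [3.141, 0.002, 2.679]
wrist_force: [0.5, -1.5, 2.3]
finger_gap: 21.2
finger_force: 6.0
```

```bash
python3 f.py
```

```text
[613.24887384 -33.93567896 153.01076922] r 55.93872821152548 theta -50.94001782899169 yaw 153.48269748731443 Ftan(ccw) -0.5942721251938808 Frad 1.4650977353826993 2.339092455947036 mz [-0.31966139 -0.0516035   0.02712791] 21.198394529701925 6.0003067553043365 -1.2226770206228377
```

arm_command([
  [-0.4, 0, 0, 0, 0],
  [-0.4, -0.001, -0.002, 0, 0],
  [-0.4, 0, 0, 0.005, 0],
  [-0.4, 0, 0, 0, 0],
  [-0.6, 0, 0, 0, 0],
  [-0.6, 0, 0, 0, 0],
], newtons=8)

```text
clock: 17.73
eef_pos: [612.8, -35.8, 146.8]
eef_rot: [3.142, -0.0, 2.679]
wrist_force: [-0.6, 1.8, -1.6]
finger_gap: 20.9
finger_force: 8.0
```

```bash
python3 f.py
```

```text
[612.76125303 -35.84654047 146.79132044] r 57.137145923160155 theta -52.527344281998374 yaw 153.48771153476488 Ftan(ccw) 0.622396665749205 Frad -1.7316244406927028 -1.5505941815800433 mz [0.1987776  0.02209798 0.00525641] 20.874472041175377 7.999895364046097 -1.2262778752165229
```

arm_command([
  [-0.6, 0.0028, -0.0051, 0.0001, 0.175],
  [-0.6, 0.0024, -0.0053, 0.0001, 0.175],
  [-0.6, 0.002, -0.0054, 0.0001, 0.175],
])

```text
clock: 18.1
eef_pos: [597.4, -44.8, 146.6]
eef_rot: [-3.141, 0.0, 2.148]
wrist_force: [0.5, -2.5, -1.1]
finger_gap: 21.3
finger_force: 8.0
```

```bash
python3 f.py
```

```text
[597.43123021 -44.81223529 146.5631146 ] r 57.68354713071052 theta -70.31436884978241 yaw 123.07386164709787 Ftan(ccw) -0.38088456103706825 Frad 2.533632246105768 -1.0953873517222712 mz [-0.36933039  0.09718507  0.0807972 ] 21.254518723220357 7.996734157204628 -0.7127647361886849
```

arm_command([
  [-0.6, 0.0016, -0.0056, 0.0001, 0.175],
  [-0.6, 0.0012, -0.0057, 0.0001, 0.175],
  [-0.6, 0.0007, -0.0058, 0.0001, 0.175],
])

```text
clock: 18.48
eef_pos: [580.3, -48.2, 146.4]
eef_rot: [-3.141, 0.0, 1.623]
wrist_force: [-1.0, -1.2, 0.4]
finger_gap: 21.0
finger_force: 8.0
```

```bash
python3 f.py
```

```text
[580.32790068 -48.17577245 146.37831569] r 57.722732512587434 theta -87.68869109094678 yaw 92.99662490076118 Ftan(ccw) -1.039943787805394 Frad 1.1992709496289577 0.4040932647742204 mz [-0.33421693  0.31528731  0.12174689] 21.017687436893805 7.996825352311134 -0.19772569472696025
```

arm_command([
  [-0.6, 0.0003, -0.0058, 0.0001, 0.1],
  [-0.6, 0.0003, -0.0058, 0.0001, 0.1],
])

```text
clock: 18.73
eef_pos: [568.8, -47.6, 146.2]
eef_rot: [3.141, 0.0, 1.425]
wrist_force: [-0.3, 2.0, -0.3]
finger_gap: 21.0
finger_force: 8.0
```

```bash
python3 f.py
```

```text
[568.82810027 -47.55356939 146.20699413] r 57.78610148635629 theta -99.13269834080924 yaw 81.67374153026942 Ftan(ccw) -0.6130634604770757 Frad -1.9635536313574204 -0.3148668036379398 mz [0.15251389 0.15695425 0.10066803] 21.040231150643283 7.9986293613910675 -0.0021244580763344644
```

arm_command([
  [-0.6, 0.0003, -0.0058, 0.0001, 0.1],
  [-0.6, 0.0003, -0.0058, 0.0001, 0.1],
])

```text
clock: 18.98
eef_pos: [557.6, -44.5, 146.0]
eef_rot: [3.141, -0.0, 1.226]
wrist_force: [0.0, 1.8, -1.0]
finger_gap: 21.1
finger_force: 8.0
```

```bash
python3 f.py
```

```text
[557.60511603 -44.54688131 145.99493312] r 57.76691675223798 theta -110.67427110427508 yaw 70.21809612576031 Ftan(ccw) -0.6133872732031546 Frad -1.7232292031383865 -0.9966501330241848 mz [ 0.33063624 -0.0677733   0.06715201] 21.105268491842928 7.9985542595386505 0.1999372808033943
```

arm_command([
  [-0.6, 0.0003, -0.0058, 0.0001, 0.1],
  [-0.6, 0.0003, -0.0058, 0.0001, 0.1],
])

```text
clock: 19.23
eef_pos: [547.3, -39.4, 145.8]
eef_rot: [3.141, -0.001, 1.026]
wrist_force: [2.0, 3.8, -0.9]
finger_gap: 21.0
finger_force: 8.0
```

```bash
python3 f.py
```

```text
[547.25426052 -39.39306189 145.82789702] r 57.75666193221886 theta -122.16317807855597 yaw 58.76059918503305 Ftan(ccw) -0.3649009900722669 Frad -4.315274154534475 -0.9390819603971231 mz [ 0.58145454 -0.23237522  0.08793541] 21.035121166141035 7.998713850975037 0.40624474507815367
```

arm_command([
  [-0.6, 0.0003, -0.0058, 0.0001, 0.1],
  [-0.6, 0.0003, -0.0058, 0.0001, 0.1],
])

```text
clock: 19.48
eef_pos: [538.2, -32.3, 145.7]
eef_rot: [3.141, -0.001, 0.826]
wrist_force: [4.4, 3.9, -1.7]
finger_gap: 21.4
finger_force: 8.0
```

```bash
python3 f.py
```

```text
[538.21368654 -32.30082493 145.69520858] r 57.70840236393104 theta -133.58556680829156 yaw 47.305804932819306 Ftan(ccw) 0.5078640743194227 Frad -5.911494149775028 -1.7479931630927332 mz [ 0.61212071 -0.63606566  0.07241135] 21.428323574696943 7.99846351146698 0.6167553013008651
```

arm_command([
  [-0.6, 0.0006, -0.0058, 0.0001, 0.1],
  [-0.6, 0.0006, -0.0058, 0.0001, 0.1],
], newtons=12)

```text
clock: 19.73
eef_pos: [530.9, -23.5, 145.5]
eef_rot: [3.141, -0.001, 0.626]
wrist_force: [1.3, -0.1, -0.5]
finger_gap: 20.7
finger_force: 12.0
```

```bash
python3 f.py
```

```text
[530.85594027 -23.51385567 145.50892376] r 57.55412264819392 theta -144.99736628984417 yaw 35.84852058393504 Ftan(ccw) 0.7843799223628465 Frad -0.9937399101840705 -0.541899533595483 mz [-0.04082115 -0.26157206  0.09826004] 20.72034865902469 11.998393535614014 0.8320305923592336
```

arm_command([
  [-0.6, 0.0006, -0.0058, 0.0001, 0.1],
])

```text
clock: 19.85
eef_pos: [527.9, -18.6, 145.4]
eef_rot: [3.141, -0.0, 0.526]
wrist_force: [1.0, -1.6, -0.4]
finger_gap: 21.1
finger_force: 12.0
```

```bash
python3 f.py
```

```text
[527.85737636 -18.63536867 145.40805796] r 57.49679708635481 theta -150.70291936479794 yaw 30.115370069012638 Ftan(ccw) 1.8489676299255409 Frad -0.11515729537787454 -0.3625196525566176 mz [-0.31199208 -0.05695693  0.07032434] 21.089616190424156 11.99848160147667 0.9409350336149291
```

arm_command([
  [-0.6, 0.0004, -0.0058, 0.0001, 0.1],
  [-0.6, 0.0004, -0.0058, 0.0001, 0.1],
])

```text
clock: 20.1
eef_pos: [523.3, -8.1, 145.2]
eef_rot: [3.141, -0.0, 0.326]
wrist_force: [1.4, -2.1, -1.5]
finger_gap: 21.1
finger_force: 12.0
```

```bash
python3 f.py
```

```text
[523.28206689  -8.12398343 145.24186719] r 57.48614611882746 theta -162.1468790935372 yaw 18.65368271922812 Ftan(ccw) 2.4240627938581802 Frad -0.6672167619669683 -1.5234717236474946 mz [-0.46493842 -0.2456731   0.09081847] 21.085162225309375 11.998573243618011 1.1603758343728148
```

arm_command([
  [-0.6, 0.0004, -0.0058, 0.0001, 0.1],
  [-0.6, 0.0004, -0.0058, 0.0001, 0.1],
])

```text
clock: 20.35
eef_pos: [520.9, 3.1, 145.1]
eef_rot: [3.14, -0.001, 0.126]
wrist_force: [1.2, -4.6, -0.1]
finger_gap: 21.1
finger_force: 12.0
```

```bash
python3 f.py
```

```text
[520.90537633   3.07949794 145.06356102] r 57.45449415829079 theta -173.5838325513732 yaw 7.193586478369868 Ftan(ccw) 4.740993842580892 Frad -0.7232500604844275 -0.12808848702933873 mz [-0.7561999  -0.14383714  0.13230524] 21.095915403909334 11.998096704483032 1.3818043234545259
```

arm_command([
  [-0.6, 0.0004, -0.0058, 0.0001, 0.1],
])

```text
clock: 20.48
eef_pos: [520.6, 8.8, 145.0]
eef_rot: [3.14, -0.001, 0.026]
wrist_force: [0.5, -4.8, 0.6]
finger_gap: 20.7
finger_force: 12.0
```

```bash
python3 f.py
```

```text
[520.5893763    8.81788437 145.00275023] r 57.414675784644 theta -179.3192809089265 yaw 1.4630241684161298 Ftan(ccw) 4.769055739100763 Frad -0.40105920542527523 0.6193322536784834 mz [-0.90067148 -0.15809631  0.10757901] 20.72912082327186 11.998093575239182 1.4929219199773456
```

arm_command([
  [-0.6, 0.0003, -0.0047, 0.0001, 0.08],
])

```text
clock: 20.6
eef_pos: [520.7, 13.5, 144.9]
eef_rot: [3.14, -0.001, -0.054]
wrist_force: [-0.2, -5.7, -0.0]
finger_gap: 21.0
finger_force: 12.0
```

```bash
python3 f.py
```

```text
[520.71647687  13.48031941 144.92627576] r 57.421641955227315 theta 176.0252176346068 yaw -3.093888104500804 Ftan(ccw) 5.686390152203368 Frad -0.2345905771135229 -0.03828979615486672 mz [-0.98226116  0.10706364  0.11681411] 20.956973625875893 11.999408304691315 1.581575359850112
```

arm_command([
  [-0.6, 0.0002, -0.0041, 0.0001, 0.07],
])

```text
clock: 20.72
eef_pos: [521.1, 17.5, 144.9]
eef_rot: [3.14, -0.001, -0.124]
wrist_force: [0.1, -5.3, 0.4]
finger_gap: 21.4
finger_force: 12.0
```

```bash
python3 f.py
```

```text
[521.14314461  17.48826242 144.85177132] r 57.41527968077834 theta 172.00241863094402 yaw -7.0818950021470695 Ftan(ccw) 5.246891847156813 Frad -0.8458721975635795 0.39280159921416324 mz [-0.9774553   0.09935781  0.10686991] 21.39747420001252 11.999563872814178 1.6589602765665412
```

arm_command([
  [-0.6, 0.0002, -0.0035, 0.0001, 0.06],
])

```text
clock: 20.85
eef_pos: [521.7, 20.9, 144.8]
eef_rot: [3.14, -0.001, -0.183]
wrist_force: [-1.6, -5.7, 2.2]
finger_gap: 20.9
finger_force: 12.0
```

```bash
python3 f.py
```

```text
[521.74815377  20.88023491 144.80724985] r 57.391462352217815 theta 168.56293597281564 yaw -10.504028165679719 Ftan(ccw) 5.877530448129886 Frad 0.39766578110774087 2.153062570985357 mz [-1.11033064  0.26271983  0.10503703] 20.897247239483978 11.997445821762085 1.7252666559823118
```

arm_command([
  [-0.6, 0.0002, -0.0041, 0.0001, 0.07],
])

```text
clock: 20.98
eef_pos: [522.7, 24.8, 144.7]
eef_rot: [3.14, -0.001, -0.253]
wrist_force: [-0.2, -5.7, 2.8]
finger_gap: 20.6
finger_force: 12.0
```

```bash
python3 f.py
```

```text
[522.70747821  24.7600194  144.7384585 ] r 57.35966490158168 theta 164.5711849682956 yaw -14.519288071338579 Ftan(ccw) 5.549230121200042 Frad -1.3698994212723132 2.7521211525659437 mz [-1.07330952  0.2712946   0.08513151] 20.584732503325903 12.000068575143814 1.8029686616976555
```

```bash
python3 - <<'E'
from h import *
for nm in("wrist","top"):
  c=cam(nm); cv2.imwrite(f"pics/{nm}3.png",c["img"])
  h=cv2.cvtColor(c["img"],cv2.COLOR_BGR2HSV)
  for n,m in(("red",((h[...,0]<6)|(h[...,0]>174))&(h[...,1]>150)&(h[...,2]>80)),("yel",(h[...,0]>18)&(h[...,0]<33)&(h[...,1]>150))):
    k,l,s,ce=cv2.connectedComponentsWithStats(m.astype(np.uint8))
    for i in range(1,k):
        if s[i,4]>30:
            p=px(c,*ce[i]); d=p-np.array(c["eye"]); q=p+11*d/np.linalg.norm(d); r=q[:2]-[578,9.5]; print(nm,n,s[i],ce[i],q,np.hypot(*r),np.degrees(np.arctan2(r[1],r[0])))
E
python3 f.py
```

```text
wrist red [ 301    0   51   50 2027] [325.6428219   23.11544154] [634.55738502  -5.02503357 151.12111253] 58.392759825200855 -14.403388355562907
wrist red [250 229  36  35 938] [267.52025586 245.891258  ] [514.04803014  75.31795329  16.1373759 ] 91.77067845473856 134.17619117608214
wrist yel [230 150  24  59 248] [241.4516129 179.0483871] [576.15583882  68.23626701  66.91654059] 58.76521073098391 91.79834296511561
wrist yel [ 300  262   45   43 1474] [322.50542741 283.07666214] [521.84132012  25.43852635 151.46552614] 58.37665584682713 164.15540368668627
top red [328 202   9   8  50] [331.96 205.5 ] [635.92660507  -6.49795914 150.71509717] 60.09514349379719 -15.438894241807954
top red [157 299  11  37 283] [162.20848057 317.13780919] [387.35982717 398.60217251  13.79204005] 433.2945604912463 116.1024919926568
top red [ 71 396  14   8  66] [ 75.71212121 399.39393939] [195.27647683 552.21928364 149.37039485] 664.0945083483277 125.19134134912105
top yel [ 50 397  20  10 127] [ 59.51968504 401.56692913] [187.41306192 593.51744006 142.38699838] 702.5912940602918 123.77433956821086
[522.87564882  25.55141031 144.71654616] r 57.41377766148641 theta 163.76520739325952 yaw -14.453132184494851 Ftan(ccw) -0.9718018938936847 Frad -0.8679129478164003 1.5700791256872024 mz [ 0.19923743 -0.07405491  0.00518897] 21.17924491292796 12.000681906938553 1.8019249607970471
```

View pics/wrist3.png

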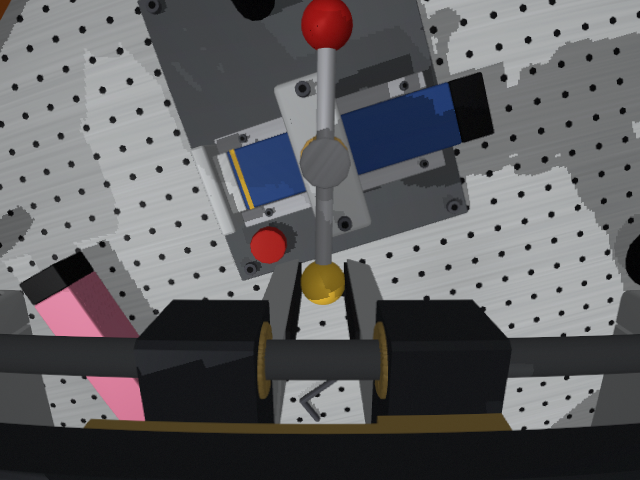

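The yellow ball is in the fingers at (323,283) and the red at (326,23). The bar has turned about 359° in all, some 50–60° past bearing, with roughly 0.45–0.5 N m measured. The laser's beam end is still against the stop at (225,185). Time to let go and lift away.

arm_command([
  [-0.6, 0, 0, 0, 0],
  [-0.3, 0, 0, 0, 0],
  [-0.3, 0, 0, 0, 0],
  [-0.3, 0, 0, -0.02, 0],
  [-0.3, 0, 0, -0.05, 0],
  [-0.3, 0, 0, -0.05, 0],
  [-0.3, -0.05, 0, 0, 0],
  [-0.3, 0, 0, 0, 0],
  [-0.3, 0, 0, 0, 0],
])

```text
clock: 22.2
eef_pos: [474.4, 37.8, 264.3]
eef_rot: [3.142, -0.0, -0.251]
wrist_force: [0.2, -0.5, -0.1]
finger_gap: 32.7
finger_force: 0.0
```

```bash
python3 f.py; python3 - <<'E'
from h import *
c=cam("top"); cv2.imwrite("pics/crop4.png",cv2.resize(c["img"][165:285,270:410],None,fx=5,fy=5,interpolation=cv2.INTER_CUBIC))
c=cam("wrist"); cv2.imwrite("pics/w4.png",c["img"])
E
```

```text
[474.40743233  37.79369571 264.34140788] r 107.386932601973 theta 164.72368550994253 yaw -14.38078556462724 Ftan(ccw) 0.4110929649620585 Frad -0.31573399336509134 -0.12527175473539698 mz [-0.00351912  0.21970398 -0.01218849] 32.735340660882976 0.0 1.8243682955993976
```

View pics/w4.png

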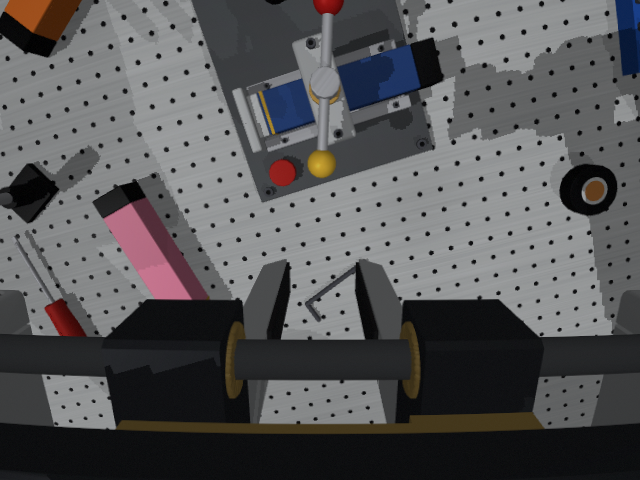

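The gripper is clear: red ball at (328,3), yellow at (321,164), and the laser's silver beam end at (258,115) against the stop at (247,120). Nothing else has moved.

```bash
python3 -c "
from cell import ticket; print(ticket.sign_off())"
```

```text
the job is handed in; nothing more can be done
None
```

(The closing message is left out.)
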